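# Pack the sample bottles into the round loading basket

### The arm

A 7-joint arm with a two-finger parallel gripper is mounted at the origin on the work surface. World frame = base frame: x ahead of the robot, y to its left, z up, the work surface at z = 0. Lengths are in mm, angles in degrees, forces in N, time in s.
With the tool pointing down it reaches from about 400 to 850 mm from the base axis. Payload 4.5 kg.
Tool frame: the origin (TCP) lies on the centre line of the jaws, within the pads' length; the fingertips stand 11 mm ahead of it and the grasp point (between the pads) lies 8 mm behind it (arm.tips_ahead is the distance from the TCP to the fingertips, in mm); z points along the fingers, y is the line along which they close (so a half turn about z gives the same grasp; the last joint's range is limited). The gripper opens to 85 mm and grips with 20 to 120 N. Pads are 22 mm wide; open, the fingers measure 114 mm over their backs; the gripper's body (76 mm by 85 mm) begins 54 mm behind the grasp point. The pads swing forward as they close: fully open they stand 13 mm farther back than shut.
Start: joints at [65.191, 39.483, -11.15, 89.685, 9.013, 51.709, -12.324], TCP at [281.3, -558.143, 242.317] pointing down, gripper open.
Joint ranges: [-172.22, 172.22], [-26.19, 119.32], [-84.43, 86.54], [7.71, 146.69], [-57.33, 237.33], [2.42, 119.75], [-152.13, 152.13]. Speed limits (degrees/s): [147.25, 147.25, 180, 180, 180, 180, 180].

### API

Orientations are given as [roll, pitch, yaw] about the fixed x, y, z axes, in that order (R = Rz(yaw) Ry(pitch) Rx(roll)).
In Python, from rig import monitor, viewer, arm gives the robot as it stands. The module is installed in compiled form; this text tells all that it offers.
- The arm moves only by the tool apply_moves, never from a script. Its argument "moves" is a list of rows, each a list of 7 numbers: the opening, from -1 (shut) to 1 (fully open), then the shift along the tool's x, y, z in mm, then the turn, a rotation vector about the tool's x, y, z in rad. In form: [[hand, dx, dy, dz, rx, ry, rz], ...]. A call has 1 to 12 rows; each row shifts and turns the commanded pose from where the row before left it, along the tool's axes as they then stand; what a row does not reach is not made up. A row lasts 1/10 s, in which the tool goes at most 50 mm and 8.59 degrees, less where a joint would pass 70% of its speed; a pose out of reach is approached as far as the arm can. A call is refused whole if a number of a shift passes 50 or a number of a turn 0.15, either way. A call with a gripper value outside its range is refused whole. The fingers move at their own pace and stop on an object; "squeeze" is the grip in N (left out, the last holds). Time passes only in rows, so rows that do not move let the fingers close. It gives the time, the measured TCP pose, the force, the opening and the grip force at its end, in the units of the state.
- monitor.observe(): the state, without advancing time (a new reading comes with each control period).
- viewer.grab_frame(name): name is "scene" or "top" or "wrist"; returns the picture (400x640x3 uint8, red, green, blue); there is no depth.
- viewer.camera_params(name): a dict with "intrinsics" (3x3 intrinsics, pixels), "extrinsics" (4x4, takes a point from world to camera coordinates). Camera axes: x right, y down, z forward; pixel columns grow to the right and rows downward; lengths in mm; the calibration is good to about 2 mm. A picture is of the moment at which its call begins: read the wrist's pose just before it. camera_params takes no time and is no camera call; for the wrist camera it gives the pose at the moment of the call.
- arm.job_done(): hands the job in; it is judged then, once.
The state is a dict: "time": time; "joint_pos": joint angles; "qvel": joint speeds; "joint_efforts": joint torques, N m; "tool_pos": TCP position; "tool_rot": TCP orientation; "wrist_force": force on the tool from outside, world axes, zero at the start; "ft_torque": the same for the moment, N m; "gripper_width": finger opening in mm; "gripper_force": force on a finger pad.
Only numpy, scipy, OpenCV 4.12 (cv2) and the standard library are available. Lean on these libraries where they do the work, as an engineer would, in place of code of your own. Each camera call takes 0.05 s, during which the arm holds its last target. There are 200 camera calls.

### The job

Pack all seven sample bottles upright on the floor of the round basket, one in the middle and six around it: move the stray bottle over into a proper place, and bring the bottle from the slope rack and the one standing on the bench. The bottle on the slope rack can only be gripped by its body, so first stand it upright on the bench, let go and leave it a moment, then take it again by the cap. Do not drop or knock over any bottle, and leave the dishes, the reagent bottle and the timer where they are.

Things in the scene. Friction and masses are not known exactly. Their poses are not given: they have to be found in the camera images.
- slope_mid (a point): Centre of a sample bottle, 130 high: amber glass body 48 diameter and 80 high, a shoulder from 80 to 90, then a blue cap 24 diameter from 90 to 130; about 0.18 kg. The point is on its axis half-way up (65 above its base); its z axis runs from base to cap. It starts lying on the slope rack, its axis 30 degrees above level, cap end high.
- spare_mid (a point): Centre of a sample bottle, 130 high: amber glass body 48 diameter and 80 high, a shoulder from 80 to 90, then a blue cap 24 diameter from 90 to 130; about 0.18 kg. The point is on its axis half-way up (65 above its base); its z axis runs from base to cap. It starts standing on the bench among the other things.
- stray_mid (a point): Centre of a sample bottle, 130 high: amber glass body 48 diameter and 80 high, a shoulder from 80 to 90, then a blue cap 24 diameter from 90 to 130; about 0.18 kg. The point is on its axis half-way up (65 above its base); its z axis runs from base to cap. It starts standing in the basket but half-way between two places of the ring, and so takes up the room of two.
- packed_a_mid (a point): Centre of a sample bottle, 130 high: amber glass body 48 diameter and 80 high, a shoulder from 80 to 90, then a blue cap 24 diameter from 90 to 130; about 0.18 kg. The point is on its axis half-way up (65 above its base); its z axis runs from base to cap. It starts standing in the middle of the basket.
- packed_b_mid (a point): Centre of a sample bottle, 130 high: amber glass body 48 diameter and 80 high, a shoulder from 80 to 90, then a blue cap 24 diameter from 90 to 130; about 0.18 kg. The point is on its axis half-way up (65 above its base); its z axis runs from base to cap. It starts standing in its place in the basket's ring.
- packed_c_mid (a point): Centre of a sample bottle, 130 high: amber glass body 48 diameter and 80 high, a shoulder from 80 to 90, then a blue cap 24 diameter from 90 to 130; about 0.18 kg. The point is on its axis half-way up (65 above its base); its z axis runs from base to cap. It starts standing in its place in the basket's ring.
- packed_d_mid (a point): Centre of a sample bottle, 130 high: amber glass body 48 diameter and 80 high, a shoulder from 80 to 90, then a blue cap 24 diameter from 90 to 130; about 0.18 kg. The point is on its axis half-way up (65 above its base); its z axis runs from base to cap. It starts standing in its place in the basket's ring.
- basket_floor (a point): Centre of the floor of the fixed round steel basket: inner diameter 156, outer 164, open top, wall top 45 and floor 4 above the bench. Seven bottles fit only as one in the middle and six around it at 60 degree steps (ring radius 51, 3 between neighbours and to the wall). The three packed ring bottles stand side by side in true places and show where the three others are. Its turn is arbitrary.
- rack: Fixed slope rack, white plastic on a grey foot 150 by 70. Origin on the bench; its x axis is level and points to the high (cap) end; foot from x = -70 to +80, highest point 118. The bottle's base centre rests at x = -50, height 48; its axis rises at 30 degrees towards +x. It lifts straight up out of the rack.
- rack_grip (a point): Point on the rested bottle's axis 42 from its base, height 69, between the two V rests: here the body is free for fingers on both sides from 20 to 64 along its axis, to 30 below the axis.
- rack_channel (a point): Middle of the channel at the rack's high end, on the rested bottle's axis 113 from its base: walls 30 apart inside, 4 thick, 38 long and rising 5 above the axis enclose the cap, so it cannot be gripped there.
- dishes_mid (a point): Stack of four covered culture dishes, bystander, 90 diameter, 60 high; the point is on its axis half-way up.
- reagent_mid (a point): White reagent bottle with red cap, bystander, 64 diameter, 180 high; the point is on its axis half-way up.
- timer_mid (a point): Grey round bench timer, bystander, 72 diameter, 93 high; the point is on its axis half-way up.
Mind the look-alikes: they are no part of the job. Of the things that look like the part that bears basket_floor, the smallest one is meant.

How it is judged (in metres and radians):
On the way:
1. the bottle from the slope rack stands upright on the bench outside the basket, let go, for 0.2 s (angle between slope_mid's own z axis and vertical below 0.08 rad and height (world z) of slope_mid between 0.061 and 0.069 m and horizontal distance between slope_mid and basket_floor above 0.1 m and linear speed of slope below 0.03 m/s and contact force between the fingers and slope below 0.05 N), for 0.2 s.
At the end, for the whole second after the job is handed in: All seven bottles stand upright (within 0.08 rad) and still on the basket's floor (centres 65 to 73 mm above the bench), each axis within 57 mm of the basket's axis, which only the pattern of one in the middle and six around allows (horizontal distance between each of slope_mid, spare_mid, stray_mid, packed_a_mid, packed_b_mid, packed_c_mid, packed_d_mid and basket_floor below 0.057 m and angle between each of slope_mid, spare_mid, stray_mid, packed_a_mid, packed_b_mid, packed_c_mid, packed_d_mid's own z axis and vertical below 0.08 rad and height (world z) of slope_mid between 0.065 and 0.073 m and linear speed of each of slope, spare, stray, packed_a, packed_b, packed_c, packed_d below 0.02 m/s and height (world z) of spare_mid between 0.065 and 0.073 m and height (world z) of stray_mid between 0.065 and 0.073 m and height (world z) of packed_a_mid between 0.065 and 0.073 m and height (world z) of packed_b_mid between 0.065 and 0.073 m and height (world z) of packed_c_mid between 0.065 and 0.073 m and height (world z) of packed_d_mid between 0.065 and 0.073 m); the robot touches nothing.
It fails at once if a bottle is dropped or knocked over (moves faster than 0.5 m/s while the fingers do not touch it) ((linear speed of slope above 0.5 m/s and contact force between the fingers and slope below 0.02 N) or (linear speed of spare above 0.5 m/s and contact force between the fingers and spare below 0.02 N) or (linear speed of stray above 0.5 m/s and contact force between the fingers and stray below 0.02 N) or (linear speed of packed_a above 0.5 m/s and contact force between the fingers and packed_a below 0.02 N) or (linear speed of packed_b above 0.5 m/s and contact force between the fingers and packed_b below 0.02 N) or (linear speed of packed_c above 0.5 m/s and contact force between the fingers and packed_c below 0.02 N) or (linear speed of packed_d above 0.5 m/s and contact force between the fingers and packed_d below 0.02 N)).
It fails at once if a bottle of the basket or the bench is tipped over (more than 1 rad) (angle between any of spare_mid, stray_mid, packed_a_mid, packed_b_mid, packed_c_mid, packed_d_mid's own z axis and vertical above 1 rad).
It fails at once if the dishes is pushed more than 20 mm or tipped (distance of dishes_mid from where it was at the start of the episode above 0.02 m or angle between dishes_mid's own z axis and vertical above 0.25 rad).
It fails at once if the reagent is pushed more than 20 mm or tipped (distance of reagent_mid from where it was at the start of the episode above 0.02 m or angle between reagent_mid's own z axis and vertical above 0.25 rad).
It fails at once if the timer is pushed more than 20 mm or tipped (distance of timer_mid from where it was at the start of the episode above 0.02 m or angle between timer_mid's own z axis and vertical above 0.25 rad).
It also fails if it takes over 72 s, if anything falls off the work surface, if the arm or the gripper's body presses on something with over 40 N, if the wrist force passes 120 N, or if a joint passes its speed limit or range.

## Working session

There is one attempt and no reset: what is moved stays moved. The work goes in short steps, Python scripts to look and compute and a tool call to move; the robot and the scene stay as the last step left them, time stands still between calls to the robot, and variables do not carry over. Pictures are saved under pics/ and viewed, at most 10 in all, crops included, and the job is handed in when it is done.

Besides the shell and the picture viewer there is one more tool, called after "Emit:" as name(argument=value, ...) on one line, values as JSON. apply_moves: Moves the arm, as the interface text tells. Its arguments: {"type":"object","properties":{"moves":{"type":"array","items":{"type":"array","items":{"type":"number"}}},"squeeze":{"type":"number"}},"required":["moves"]}

```bash
mkdir -p pics; cat > h.py <<'E'
from rig import monitor, viewer, arm
import numpy as np, cv2
def cam(n):
    p=viewer.camera_params(n); return np.array(p["intrinsics"]),np.array(p["extrinsics"])
def grab(n,f=None):
    K,E=cam(n); im=viewer.grab_frame(n)
    if f: cv2.imwrite("pics/"+f,cv2.cvtColor(im,cv2.COLOR_RGB2BGR)); np.savez("pics/"+f+".npz",K=K,E=E)
    return im,K,E
def at_z(uv,z,K,E):
    d=E[:3,:3].T@np.linalg.inv(K)@[uv[0],uv[1],1]; c=-E[:3,:3].T@E[:3,3]
    return c+d*(z-c[2])/d[2]
def proj(P,K,E):
    q=K@(E[:3,:3]@np.asarray(P,float)+E[:3,3]); return q[:2]/q[2]
E
python3 - <<'E'
from h import *
grab("top","t0.png");grab("scene","s0.png")
for n in("top","scene"):
    K,E_=cam(n);print(n,K.round(1).tolist(),(-E_[:3,:3].T@E_[:3,3]).round(0),E_[:3,:3].round(2).tolist())
s=monitor.observe();print(s)
E
```

```text
top [[467.7, 0.0, 323.4], [0.0, 467.7, 203.7], [0.0, 0.0, 1.0]] [ 470.   11. 1343.] [[0.03, -1.0, 0.0], [-1.0, -0.03, -0.07], [0.07, 0.0, -1.0]]
scene [[476.5, 0.0, 319.6], [0.0, 476.5, 196.5], [0.0, 0.0, 1.0]] [ 923.  543. 1002.] [[-0.81, 0.58, 0.01], [0.46, 0.67, -0.58], [-0.35, -0.47, -0.81]]
{'time': 0.1, 'joint_pos': array([ 65.18907443,  39.53113152, -11.14478095,  89.74029208,
         9.01381496,  51.70883034, -12.32555549]), 'qvel': array([ 0.00715519, -0.09007906,  0.09565845, -0.11328903,  0.06926085,
        0.17419384,  0.08581676]), 'joint_efforts': array([-3.37932623e-03, -5.40594828e+01, -1.27107248e+00, -1.58983916e+01,
        9.49833251e-03,  4.43209021e-03, -6.32998976e-06]), 'tool_pos': array([ 280.98101304, -557.63212315,  241.52764351]), 'tool_rot': array([-1.79902026e+02,  8.03491070e-03,  2.67512646e+01]), 'wrist_force': array([0.56224038, 1.00587939, 0.12586497]), 'ft_torque': array([-0.00191566, -0.05303792, -0.03985786]), 'gripper_force': 0.0, 'gripper_width': 85.3082423538522}
```

View pics/t0.png

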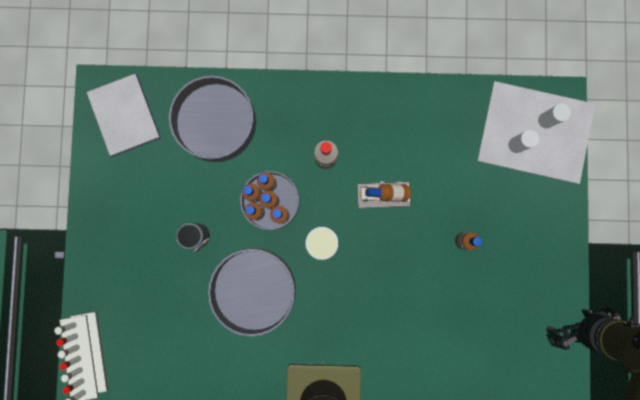

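View pics/s0.png

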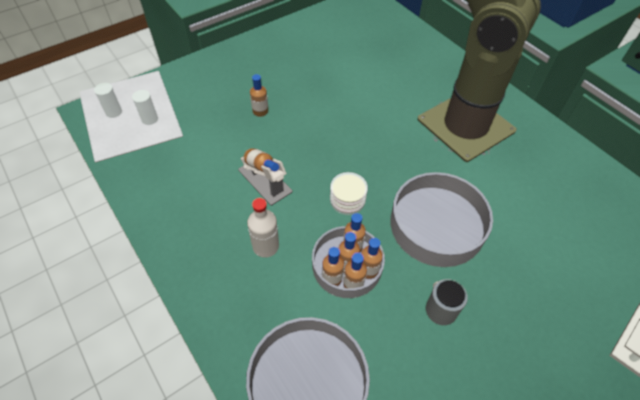

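The top view shows the small basket at about (270,200) with five caps, the rack bottle at (385,193) with its cap to the left, and the spare at (470,241). The dishes are at (322,243), the reagent bottle at (326,153) and the timer at (192,236). Next I'll measure them.

```bash
cat > m.py <<'E'
from h import *
for n,f in(("top","t0.png"),("scene","s0.png")):
    K,E=cam(n); im=cv2.imread("pics/"+f); big=cv2.resize(im,None,fx=4,fy=4,interpolation=cv2.INTER_CUBIC)
    hsv=cv2.cvtColor(big,cv2.COLOR_BGR2HSV)
    m=cv2.inRange(hsv,(100,120,60),(130,255,255))
    k,l,st,c=cv2.connectedComponentsWithStats(m)
    for i in range(1,k):
        if st[i,4]>300 and st[i,4]<4000:
            uv=(c[i]-1.5)/4
            print(n,uv.round(1),st[i,:5],'z120',at_z(uv,120,K,E)[:2].round(0),'z134',at_z(uv,134,K,E)[:2].round(0))
K,E=cam("top")
for nm,uv,z in(("basket rim",(269.5,200),45),("dish",(322,243),60),("reag",(326,148),180),("timer",(190,236),93)):
    print(nm,at_z(uv,z,K,E).round(0))
im=cv2.imread("pics/t0.png")
a=cv2.resize(im[160:240,225:315],(540,480),interpolation=cv2.INTER_CUBIC)
b=cv2.resize(im[170:220,350:420],(560,400),interpolation=cv2.INTER_CUBIC)
cv2.imwrite("pics/c1.png",a)
cv2.imwrite("pics/c2.png",b)
E
python3 m.py
```

```text
top [262.9 178.5] [1035  698   36   36  983] z120 [612. 172.] z134 [610. 170.]
top [247.5 190.1] [ 972  745   39   35 1026] z120 [580. 212.] z134 [579. 209.]
top [373.2 191.9] [1464  754   61   32 1709] z120 [ 584. -118.] z134 [ 582. -117.]
top [265.8 197.7] [1047  776   36   34  955] z120 [561. 163.] z134 [560. 161.]
top [249.8 209.7] [982 824  38  34 975] z120 [529. 204.] z134 [528. 201.]
top [276.8 213.4] [1092  838   35   34  919] z120 [521. 133.] z134 [520. 131.]
top [477.  241.2] [1889  948   41   38 1241] z120 [ 462. -391.] z134 [ 462. -386.]
scene [411.9   4.9] [1587    0  101   63 3302] z120 [-136. -415.] z134 [-119. -399.]
scene [256.5  80.8] [1008  296   37   61 1718] z120 [ 462. -385.] z134 [ 469. -370.]
scene [271.5 165. ] [1059  642   56   41 1420] z120 [ 587. -108.] z134 [592. -97.]
scene [356.  220.5] [1405  853   45   66 2292] z120 [519. 132.] z134 [525. 139.]
scene [349.6 240. ] [1382  932   39   62 2000] z120 [560. 164.] z134 [566. 170.]
scene [373.7 245.3] [1476  951   46   67 2289] z120 [526. 203.] z134 [533. 209.]
scene [333.4 254.7] [1316  990   41   64 2096] z120 [610. 172.] z134 [615. 178.]
scene [356.8 260.7] [1409 1013   42   65 2134] z120 [579. 212.] z134 [584. 217.]
basket rim [561. 162.  45.]
dish [446.  13.  60.]
reag [686.   9. 180.]
timer [456. 365.  93.]
```

View pics/c1.png

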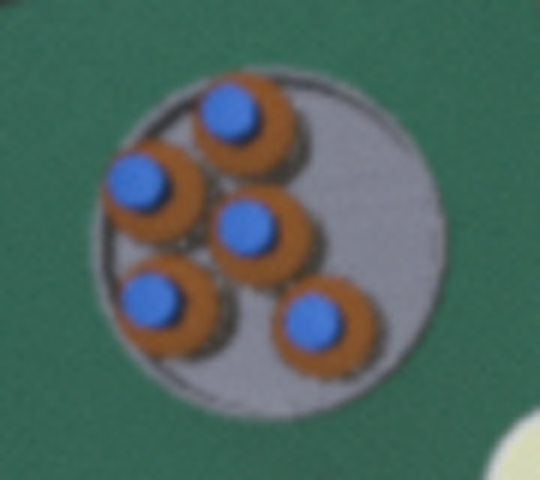

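View pics/c2.png

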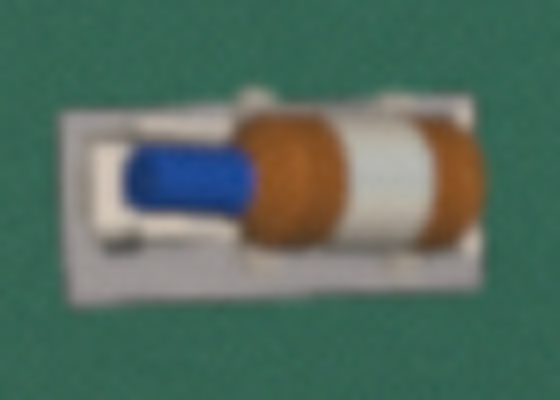

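Basket centre is about (560,162). The packed ring sits at roughly 9, 69 and 129 degrees and the stray at 219, so the free places are 189, 249 and 309. I'll refine with a cap-silhouette fit over both cameras, and fit the rack from its foot corners.

```bash
cat > m2.py <<'E'
from h import *
from scipy.optimize import least_squares
T=cam("top");S=cam("scene")
def cen(x,y,b,C):
    a=np.linspace(0,2*np.pi,24,endpoint=False)
    P=[(x+12*np.cos(t),y+12*np.sin(t),z) for t in a for z in(b+90,b+130)]
    h=cv2.convexHull(np.float32([proj(p,*C) for p in P])); m=cv2.moments(h); return np.array([m['m10'],m['m01']])/m['m00']
D={"p309n":((262.9,178.5),(333.4,254.7),4),"p69":((247.5,190.1),(356.8,260.7),4),"mid":((265.8,197.7),(349.6,240),4),"p129":((249.8,209.7),(373.7,245.3),4),"stray":((276.8,213.4),(356,220.5),4),"spare":((477,241.2),(256.5,80.8),0)}
R={}
for n,(t,s,b) in D.items():
    r=least_squares(lambda q:np.r_[cen(*q,b,T)-t,cen(*q,b,S)-s],(540,0)); R[n]=r.x; print(n,r.x.round(1),r.fun.round(1))
f=lambda q:np.r_[[q[:2]+51*np.array([np.cos(q[2]+k*np.pi/3),np.sin(q[2]+k*np.pi/3)])-R[n] for k,n in enumerate(("p309n","p69","p129"))]].ravel()
g=lambda q:np.r_[f(q),q[:2]-R["mid"]]
q=least_squares(g,(560,162,.16)).x; print("basket",q[:2].round(1),np.degrees(q[2]).round(1))
for k in(3,4,5): print(k,(q[:2]+51*np.array([np.cos(q[2]+k*np.pi/3),np.sin(q[2]+k*np.pi/3)])).round(1))
c=[(62,110),(470,97),(482,288),(72,305)]
W=[at_z((350+u/8-.44,170+v/8-.44),6,*T)[:2] for u,v in c]; print(np.round(W,1).tolist())
hi=(W[0]+W[3])/2;lo=(W[1]+W[2])/2;d=(hi-lo);L=np.linalg.norm(d);d/=L;o=(hi+lo)/2-5*d
print("rack L",L.round(1),"yaw",np.degrees(np.arctan2(d[1],d[0])).round(1),"o",o.round(1),"grip",(o+d*(-50+42*.866)).round(1))
def pr(s,C): p=o+d*(-50+s*.866); return proj((*p,48+s*.5),*C)
for s in(90,110,130): print(s,pr(s,T).round(1),pr(s,S).round(1))
print(arm.tips_ahead)
E
python3 m2.py
```

```text
p309n [540.   0.] [ 64.8  28.9 -19.9 -67.8]
p69 [540.   0.] [ 80.2  17.3 -43.3 -73.8]
mid [540.   0.] [ 61.9   9.7 -36.1 -53.1]
p129 [506.3   0. ] [ 77.6  10.6 -48.4 -65. ]
stray [506.3   0. ] [ 50.6   6.9 -30.7 -40.2]
spare [506.3   0. ] [-149.6  -20.9   68.8  100.6]
basket [531.6 -25.5] 30.0
3 [487.4 -51. ]
4 [531.6 -76.5]
5 [575.7 -51. ]
[[617.9, -84.3], [626.3, -230.7], [557.7, -235.9], [547.9, -89.3]]
rack L 146.8 yaw 93.5 o [ 587.8 -165. ] grip [ 588.6 -178.6]
90 [379.2 192.1] [266.3 164.1]
110 [373.1 192. ] [270.1 165.8]
130 [367.  191.9] [274.  167.6]
11.0
```

```bash
sed -i 's/(540,0))/(540,0),diff_step=1e-2,x_scale=100)/; s/(540,0),diff/(540,100),diff/' m2.py; python3 m2.py | head -10
```

```text
p309n [609.9 171.4] [ 0.5  0.9 -0.3  0.9]
p69 [578.2 210.8] [ 0.5  0.9 -0.3  0.8]
mid [559.8 162.3] [ 0.4  0.7 -0.3  0.7]
p129 [526.3 202.8] [ 0.6  1.1 -0.4  1. ]
stray [518.5 131.5] [ 0.6  1.  -0.4  1.1]
spare [ 459.6 -394. ] [-0.   0.7 -0.6  0.6]
basket [559.5 163. ] 9.4
3 [509.2 154.7]
4 [541.6 115.2]
5 [591.9 123.5]
```

Emit:
apply_moves(moves=[[0,0,0,0,0,0,-0.123],[0,0,0,0,0,0,-0.123],[0,0,0,0,0,0,-0.123],[0,0,0,0,0,0,-0.123],[0,0,0,0,0,0,-0.123],[0,0,0,0,0,0,-0.123],[0,36,18,0,0,0,0],[0,36,18,0,0,0,0],[0,36,18,0,0,0,0],[0,36,18,0,0,0,0],[0,36,18,0,0,0,0],[0,36,18,0,0,0,0]], squeeze=40)

```text
time: 1.3
tool_pos: [460.2, -393.8, 241.9]
tool_rot: [-180.0, -0.0, 69.0]
wrist_force: [0.4, -0.4, -1.0]
gripper_width: 42.6
gripper_force: 0.0
```

Emit:
apply_moves(moves=[[0,0,0,40,0,0,0],[0,0,0,0,0,0,0],[0,0,0,0,0,0,0]])

```text
time: 1.6
tool_pos: [458.2, -395.4, 201.7]
tool_rot: [-179.8, 0.0, 69.0]
wrist_force: [0.2, -0.2, 0.6]
gripper_width: 42.8
gripper_force: 0.0
```

```bash
cat >> h.py <<'E'
from scipy.spatial.transform import Rotation as Ro
def to(target,n=1):
    s=monitor.observe(); R=Ro.from_euler('xyz',s["tool_rot"],degrees=True)
    d=np.array(target)-s["tool_pos"]; print("pose",s["tool_pos"].round(1),s["tool_rot"].round(2),"w",round(s["gripper_width"],1),"t",round(s["time"],2)); print("toolshift",(R.inv().apply(d)/n).round(2))
E
python3 - <<'E'
from h import *
to((459.6,-394,108))
im,K,E=grab("wrist","w1.png"); print(proj((459.6,-394,130),K,E))
E
```

```text
pose [ 458.2 -395.4  201.7] [-1.7984e+02  2.0000e-02  6.8980e+01] w 42.8 t 1.6
toolshift [ 1.86  1.02 93.7 ]
[320.55499385 215.85203629]
```

View pics/w1.png

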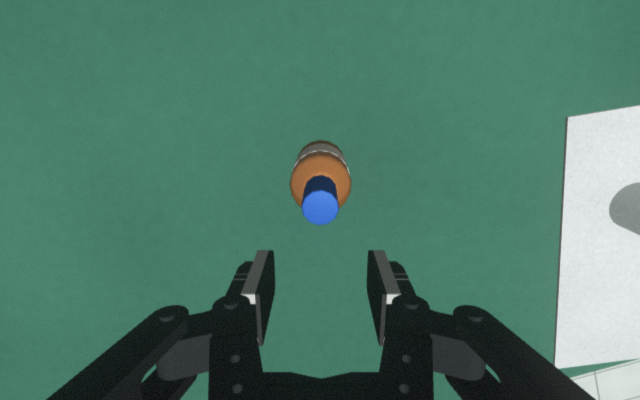

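The cap top is at (321,207), while I predicted (321,216). I'll convert that to a position.

```bash
python3 - <<'E'
from h import *
z=np.load("pics/w1.png.npz"); print(at_z((321,207),130,z["K"],z["E"]).round(1), z["K"][0,0], (-z["E"][:3,:3].T@z["E"][:3,3]).round(1), z["E"][2,:3].round(3))
im=cv2.imread("pics/w1.png"); m=cv2.inRange(cv2.cvtColor(im,cv2.COLOR_BGR2HSV),(100,150,150),(125,255,255)); print(np.argwhere(m).mean(0)[::-1], m.sum()/255)
E
```

```text
[ 462.  -388.5  130. ] 343.5783823934677 [ 488.2 -321.2  334.2] [-0.114 -0.288 -0.951]
[319.87436159 207.28294178] 979.0
```

Emit:
apply_moves(moves=[[0,8,1,0,0,0,0],[0,0,0,30,0,0,0],[0,0,0,30,0,0,0],[0,0,0,24,0,0,0],[0,0,0,9,0,0,0],[-1,0,0,0,0,0,0],[-1,0,0,0,0,0,0],[-1,0,0,0,0,0,0],[-1,0,0,0,0,0,0]])

```text
time: 2.55
tool_pos: [463.7, -388.4, 110.4]
tool_rot: [179.9, 0.0, 69.0]
wrist_force: [-0.3, -0.8, -1.8]
gripper_width: 23.0
gripper_force: 40.5
```

Emit:
apply_moves(moves=[[-1,0,0,-20,0,0,0],[-1,0,0,-50,0,0,0],[-1,0,0,-50,0,0,0],[-1,0,0,-45,0,0,0],[-1,20,-3,0,0,0,0],[-1,40,-5,0,0,0,0],[-1,45,-5,0,0,0,0],[-1,45,-5,0,0,0,0],[-1,45,-5,0,0,0,0],[-1,45,-5,0,0,0,0],[-1,45,-5,0,0,0,0],[-1,45,-5,0,0,0,0]])

```text
time: 3.75
tool_pos: [546.0, -64.5, 275.0]
tool_rot: [179.9, -0.0, 69.0]
wrist_force: [1.5, -0.0, -2.1]
gripper_width: 23.0
gripper_force: 40.6
```

Emit:
apply_moves(moves=[[-1,45,-5,0,0,0,0],[-1,45,-5,0,0,0,0],[-1,45,-5,0,0,0,0],[-1,40,-5,0,0,0,0],[-1,30,-4,0,0,0,0],[-1,20,-3,0,0,0,0],[-1,10,-2,0,0,0,0],[-1,3,0,0,0,0,0],[-1,0,0,0,0,0,0],[-1,0,0,0,0,0,0]])

```text
time: 4.75
tool_pos: [604.0, 164.2, 274.3]
tool_rot: [180.0, 0.1, 68.9]
wrist_force: [0.0, -0.4, -1.3]
gripper_width: 23.1
gripper_force: 40.6
```

```bash
python3 - <<'E'
from h import *
to((591.7,123,112))
im,K,E=grab("wrist","w2.png")
hsv=cv2.cvtColor(cv2.cvtColor(im,cv2.COLOR_RGB2BGR),cv2.COLOR_BGR2HSV)
m=cv2.inRange(hsv,(100,150,150),(125,255,255));k,l,st,c=cv2.connectedComponentsWithStats(m)
for i in range(1,k):
    if st[i,4]>150: print(c[i].round(1),st[i,4],at_z(c[i],134,K,E).round(1))
E
```

```text
pose [604.  164.2 274.3] [1.7997e+02 9.0000e-02 6.8900e+01] w 23.1 t 4.75
toolshift [-42.66   3.27 162.37]
[269.1 144.8] 640 [579.6 212.  134. ]
[215.4 176.3] 585 [528.3 204.1 134. ]
[325.1 168.5] 198 [614.4 177.9 134. ]
[271.3 206. ] 492 [560.6 164.1 134. ]
[243.5 252.3] 485 [520.5 133.2 134. ]
[320.7 309.2] 2374 [562.8  53.8 134. ]
```

View pics/w2.png

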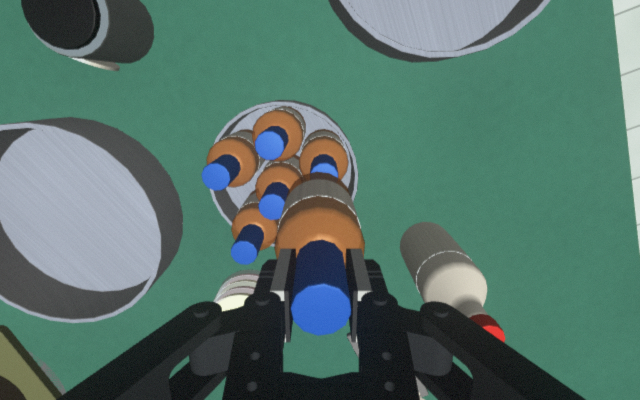

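Five caps and the rim at about (285,170) are visible, and the held bottle is upright. I overshot by about 45 mm, so I'll go back over the 309° place and lower to just above the shoulders.

Emit:
apply_moves(moves=[[-1,-15,1,0,0,0,0],[-1,-18,2,0,0,0,0],[-1,-9,1,0,0,0,0],[-1,0,0,0,0,0,0],[-1,0,0,30,0,0,0],[-1,0,0,30,0,0,0],[-1,0,0,9,0,0,0],[-1,0,0,0,0,0,0],[-1,0,0,0,0,0,0]])

```text
time: 5.7
tool_pos: [593.5, 126.3, 206.4]
tool_rot: [179.9, -0.1, 69.0]
wrist_force: [-0.1, -0.1, -0.9]
gripper_width: 22.8
gripper_force: 40.5
```

```bash
python3 - <<'E'
from h import *
to((592.4,123,114.5))
im,K,E=grab("scene","s1.png");a=cv2.resize(im[190:310,290:410],(600,600),interpolation=cv2.INTER_CUBIC)[:,:,::-1]; cv2.imwrite("pics/s1c.png",a)
E
```

```text
pose [593.5 126.3 206.4] [ 1.7991e+02 -9.0000e-02  6.9040e+01] w 22.8 t 5.7
toolshift [-3.650e+00  1.000e-02  9.188e+01]
```

View pics/s1c.png

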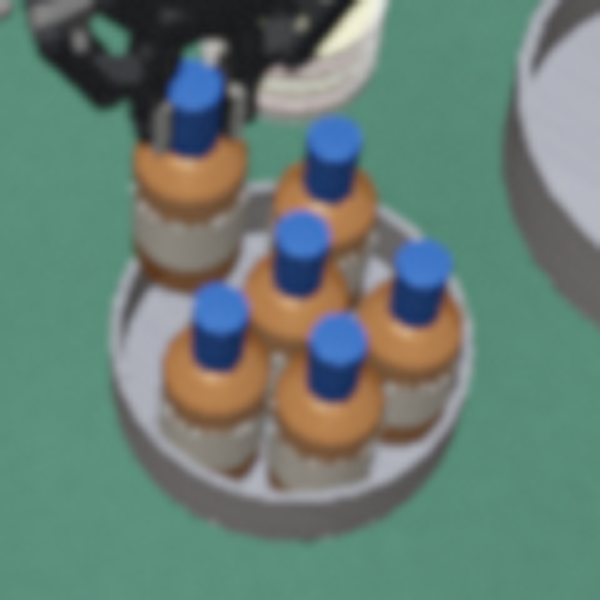

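The held bottle hangs clear over the free place, so I'll lower it.

Emit:
apply_moves(moves=[[-1,-3.5,0,0,0,0,0],[-1,0,0,8,0,0,0],[-1,0,0,8,0,0,0],[-1,0,0,8,0,0,0],[-1,0,0,8,0,0,0],[-1,0,0,8,0,0,0],[-1,0,0,8,0,0,0]])

```text
time: 6.45
tool_pos: [591.3, 122.5, 156.4]
tool_rot: [-180.0, 0.0, 69.0]
wrist_force: [-0.3, -0.9, -1.9]
gripper_width: 22.9
gripper_force: 40.5
```

```bash
python3 - <<'E'
from h import *
to((592.4,123,115.5)); s=monitor.observe(); print(s["wrist_force"],s["ft_torque"])
E
```

```text
pose [591.3 122.5 156.4] [-1.7998e+02  1.0000e-02  6.9040e+01] w 22.9 t 6.45
toolshift [ 0.86  0.88 40.87]
[-0.34024973 -0.86915546 -1.86305455] [-0.07139145  0.04401068 -0.03567902]
```

Emit:
apply_moves(moves=[[-1,0.5,0.5,10,0,0,0],[-1,0,0,10,0,0,0],[-1,0,0,10,0,0,0],[-1,0,0,6,0,0,0],[-1,0,0,3,0,0,0],[-1,0,0,0,0,0,0],[-1,0,0,0,0,0,0]])

```text
time: 7.15
tool_pos: [592.3, 122.9, 118.6]
tool_rot: [180.0, -0.0, 69.0]
wrist_force: [-0.0, 0.7, -1.5]
gripper_width: 23.0
gripper_force: 40.5
```

Emit:
apply_moves(moves=[[-1,0,0,3,0,0,0],[-1,0,0,1,0,0,0],[-1,0,0,0,0,0,0],[-1,0,0,0,0,0,0]])

```text
time: 7.55
tool_pos: [592.1, 122.8, 114.3]
tool_rot: [180.0, -0.0, 69.0]
wrist_force: [0.3, 0.2, -2.1]
gripper_width: 22.9
gripper_force: 40.5
```

Emit:
apply_moves(moves=[[-1,0,0,1,0,0,0],[-1,0,0,0,0,0,0],[-1,0,0,0,0,0,0]])

```text
time: 7.85
tool_pos: [592.3, 122.9, 113.8]
tool_rot: [180.0, -0.0, 69.0]
wrist_force: [-0.7, -0.1, 3.3]
gripper_width: 23.0
gripper_force: 41.1
```

Emit:
apply_moves(moves=[[-0.5,0,0,0,0,0,0],[-0.2,0,0,0,0,0,0],[-0.1,0,0,0,0,0,0],[-0.1,0,0,-10,0,0,0],[-0.1,0,0,-25,0,0,0],[-0.1,0,0,-40,0,0,0],[-0.1,-6,-23,0,0,0,0],[-0.1,-7,-27,0,0,0,0],[-0.1,-4,-20,0,0,0,0],[-0.1,0,0,0,0,0,0],[-0.1,0,0,0,0,0,0]])

```text
time: 8.95
tool_pos: [521.3, 132.1, 188.9]
tool_rot: [179.9, -0.0, 69.1]
wrist_force: [-0.2, -0.2, 0.2]
gripper_width: 38.6
gripper_force: 0.0
```

```bash
cat > caps.py <<'E'
from h import *
import sys
im,K,E=grab("wrist",sys.argv[1])
hsv=cv2.cvtColor(cv2.cvtColor(im,cv2.COLOR_RGB2BGR),cv2.COLOR_BGR2HSV)
m=cv2.inRange(hsv,(100,150,150),(125,255,255));k,l,st,c=cv2.connectedComponentsWithStats(m)
for i in range(1,k):
    if st[i,4]>150: print(c[i].round(1),st[i,:5],at_z(c[i],134,K,E)[:2].round(1))
E
python3 - <<'E'
from h import *
to((520.2,132.2,113.5))
E
python3 caps.py w3.png
```

```text
pose [521.3 132.1 188.9] [ 1.7992e+02 -4.0000e-02  6.9050e+01] w 38.6 t 8.95
toolshift [-0.34 -1.22 75.45]
[370.2  51.3] [ 348   31   45   48 1201] [580.3 213.3]
[282.  106.9] [ 261   85   43   44 1458] [528.2 204.2]
[450.3 106.9] [ 429   85   43   45 1503] [611.2 172.4]
[365.6 156.9] [ 345  136   42   41 1215] [560.9 163.1]
[438.3 203.7] [ 419  185   40   38 1166] [591.4 122.2]
[316.8 227.6] [ 298  210   39   36 1095] [520.6 133.3]
```

View pics/w3.png

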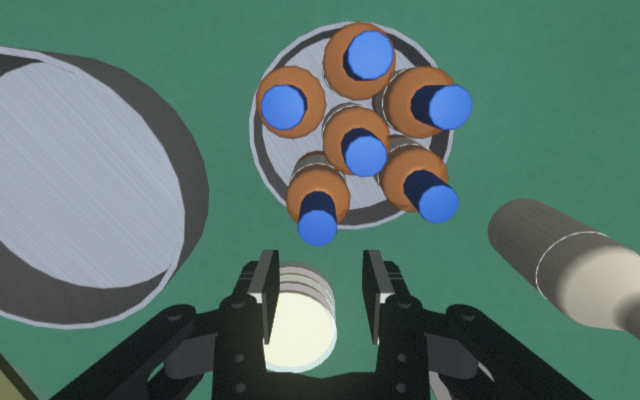

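All six bottles in the basket stand properly, with the stray cap at (317,228). I'll grip it, lift it 8 mm and shift it to about 188.5°.

Emit:
apply_moves(moves=[[-0.1,0.5,-1,0,0,0,0],[-0.1,0,0,25,0,0,0],[-0.1,0,0,25,0,0,0],[-0.1,0,0,20,0,0,0],[-0.1,0,0,6,0,0,0],[-1,0,0,0,0,0,0],[-1,0,0,0,0,0,0],[-1,0,0,0,0,0,0],[-1,0,0,-4,0,0,0],[-1,0,0,-5,0,0,0],[-1,0,0,0,0,0,0]])

```text
time: 10.1
tool_pos: [520.5, 132.9, 122.4]
tool_rot: [179.9, -0.1, 69.0]
wrist_force: [1.0, 0.8, -1.9]
gripper_width: 22.7
gripper_force: 39.3
```

```bash
python3 - <<'E'
from h import *
to((509.9,155.6,122))
E
```

```text
pose [520.5 132.9 122.4] [ 1.7991e+02 -8.0000e-02  6.9020e+01] w 22.7 t 10.1
toolshift [ 17.36 -18.04   0.43]
```

Emit:
apply_moves(moves=[[-1,4,-5,0,0,0,0],[-1,4,-5,0,0,0,0],[-1,4.7,-4,0,0,0,0],[-1,4.7,-4,0,0,0,0],[-1,0,0,0,0,0,0],[-1,0,0,3,0,0,0],[-1,0,0,3,0,0,0],[-1,0,0,1.5,0,0,0],[-1,0,0,0,0,0,0],[-1,0,0,0,0,0,0]])

```text
time: 11.1
tool_pos: [509.3, 155.2, 113.7]
tool_rot: [-180.0, 0.0, 69.0]
wrist_force: [0.6, -0.6, -1.0]
gripper_width: 23.1
gripper_force: 39.3
```

Emit:
apply_moves(moves=[[-1,0,0,1,0,0,0],[-1,0,0,0,0,0,0],[-1,0,0,0,0,0,0]])

```text
time: 11.4
tool_pos: [509.3, 155.4, 112.8]
tool_rot: [180.0, -0.0, 69.0]
wrist_force: [0.5, -0.1, -1.8]
gripper_width: 23.2
gripper_force: 39.3
```

Emit:
apply_moves(moves=[[-1,0,0,1,0,0,0],[-1,0,0,0,0,0,0],[-1,0,0,0,0,0,0]])

```text
time: 11.7
tool_pos: [509.3, 155.4, 111.8]
tool_rot: [180.0, -0.0, 69.0]
wrist_force: [-0.5, 0.4, -0.6]
gripper_width: 23.1
gripper_force: 39.4
```

Emit:
apply_moves(moves=[[-0.5,0,0,0.5,0,0,0],[-0.2,0,0,0,0,0,0],[-0.1,0,0,0,0,0,0],[-0.1,0,0,-10,0,0,0],[-0.1,0,0,-25,0,0,0],[-0.1,0,0,-40,0,0,0],[-0.1,0,0,-10,0,0,-0.143],[-0.1,0,0,0,0,0,-0.143],[-0.1,0,0,0,0,0,-0.142],[0.6,-30,5,0,0,0,0],[0.6,-45,8,0,0,0,0],[0.6,-45,8,0,0,0,0]])

```text
time: 12.9
tool_pos: [538.0, 36.2, 197.1]
tool_rot: [179.9, -0.0, 93.7]
wrist_force: [0.8, -0.0, 0.3]
gripper_width: 68.7
gripper_force: 0.0
```

Emit:
apply_moves(moves=[[0.6,-45,8,0,0,0,0],[0.6,-45,8,0,0,0,0],[0.6,-45,8,0,0,0,0],[0.6,-40,7,0,0,0,0],[0.6,-28,5,0,0,0,0],[0.6,-13,2,0,0,0,0],[0.6,0,0,0,0,0,0],[0.6,0,0,0,0,0,0]])

```text
time: 13.7
tool_pos: [588.8, -173.9, 196.6]
tool_rot: [180.0, -0.1, 93.7]
wrist_force: [-0.1, 0.7, 0.1]
gripper_width: 68.0
gripper_force: 0.0
```

```bash
python3 - <<'E'
from h import *
to((588.6,-178.6,61))
im,K,E=grab("wrist","w4.png")
o=np.array([587.8,-165]);a=np.radians(93.5);d=np.array([np.cos(a),np.sin(a)])
for s in(0,42,80,113,130): print(s,proj((*(o+d*(-50+s*.866)),48+s*.5),K,E).round(1))
E
```

```text
pose [ 588.8 -173.9  196.6] [ 1.7999e+02 -1.0000e-01  9.3680e+01] w 68.0 t 13.7
toolshift [ -4.89  -0.55 135.59]
0 [318.5 229.9]
42 [318.5 198.1]
80 [318.4 162.5]
113 [318.4 124.1]
130 [318.3 100.7]
```

View pics/w4.png

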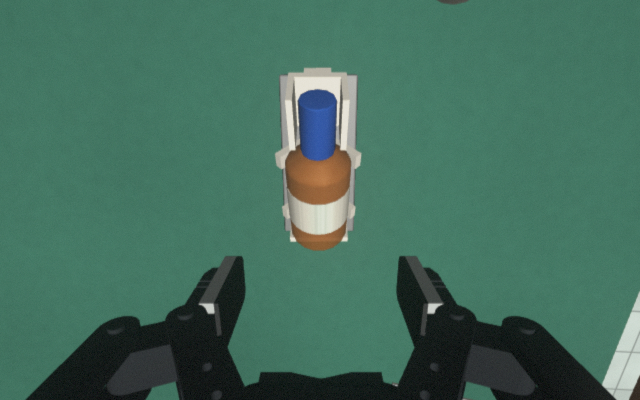

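The rack bottle is centred under the jaws, with its cap end at (318,98), as predicted. I'll descend and grip.

Emit:
apply_moves(moves=[[0.6,-4,-0.5,0,0,0,0],[0.6,0,0,40,0,0,0],[0.6,0,0,40,0,0,0],[0.6,0,0,30,0,0,0],[0.6,0,0,18,0,0,0],[0.6,0,0,7.5,0,0,0],[-1,0,0,0,0,0,0],[-1,0,0,0,0,0,0],[-1,0,0,0,0,0,0],[-1,0,0,0,0,0,0]], squeeze=60)

```text
time: 14.75
tool_pos: [587.6, -179.7, 61.8]
tool_rot: [-179.9, -0.0, 93.6]
wrist_force: [-5.2, 2.0, 4.9]
gripper_width: 46.3
gripper_force: 61.9
```

Emit:
apply_moves(moves=[[-1,0,0,-10,0,0,0],[-1,0,0,-20,0,0,0],[-1,0,0,-40,0,0,0],[-1,0,0,-40,0,0,0],[-1,0,0,-40,0,0,0],[-1,-20,4,0,0,0,0],[-1,-40,8,0,0,0,0],[-1,-42,8,0,0,0,0],[-1,-40,8,0,0,0,0],[-1,-25,4,0,0,0,0],[-1,0,0,0,0,0,0.1],[-1,0,0,0,0,0,0.14]])

```text
time: 15.95
tool_pos: [631.6, -347.1, 211.9]
tool_rot: [179.8, 0.0, 79.4]
wrist_force: [0.1, 1.0, -1.5]
gripper_width: 46.1
gripper_force: 62.1
```

Emit:
apply_moves(moves=[[-1,0,0,0,0,0,0.14],[-1,0,0,0,0,0,0.14],[-1,0,0,0,0,0,0.14],[-1,0,0,0,0,0,0.14],[-1,0,0,0,0,0,0.14],[-1,0,0,0,0,0,0.14],[-1,0,0,0,0,0,0.14],[-1,0,0,0,0,0,0.14],[-1,0,0,0,0,0,0.14],[-1,0,0,0,0,0,0.14],[-1,0,0,0,0,0,0.14],[-1,0,0,0,0,0,0]])

```text
time: 17.15
tool_pos: [632.0, -345.0, 212.2]
tool_rot: [180.0, -0.2, -8.4]
wrist_force: [0.4, 0.7, -1.0]
gripper_width: 46.3
gripper_force: 62.1
```

```bash
python3 - <<'E'
from h import *
to((630,-345,160)); print(monitor.observe()["joint_pos"].round(1))
E
```

```text
pose [ 632.  -345.   212.2] [ 1.7996e+02 -1.7000e-01 -8.4100e+00] w 46.3 t 17.15
toolshift [-2.15  0.26 52.19]
[ 26.7  48.9  -3.7  72.8   3.3  58.2 -75.9]
```

Emit:
apply_moves(moves=[[-1,0,0,0,0,0.131,0],[-1,0,0,0,0,0.131,0],[-1,0,0,0,0,0.131,0],[-1,0,0,0,0,0.131,0],[-1,0,0,0,0,0.131,0],[-1,0,0,0,0,0.131,0],[-1,0,0,0,0,0.131,0],[-1,0,0,0,0,0.131,0],[-1,0,0,0,0,0,0],[-1,0,0,0,0,0,0]])

```text
time: 18.15
tool_pos: [597.0, -313.2, 163.4]
tool_rot: [-176.7, -25.3, -5.3]
wrist_force: [0.5, -0.3, -0.8]
gripper_width: 46.7
gripper_force: 62.2
```

```bash
python3 - <<'E'
from h import *
to((630,-345,160)); print(monitor.observe()["joint_pos"].round(1))
s=monitor.observe();R=Ro.from_euler('xyz',s["tool_rot"],degrees=True); print(R.apply([[.866,0,-.5],[0,1,0],[0,0,1]]).round(3))
im,K,E=grab("scene","s2.png");p=s["tool_pos"]; u=proj(p,K,E).astype(int); print(u)
a=im[max(0,u[1]-80):u[1]+80,max(0,u[0]-80):u[0]+80]; cv2.imwrite("pics/s2c.png",cv2.resize(a,None,fx=3.5,fy=3.5,interpolation=cv2.INTER_CUBIC)[:,:,::-1])
E
```

```text
pose [ 597.  -313.2  163.4] [-176.74  -25.33   -5.28] w 46.7 t 18.15
toolshift [30.87 29.64 16.69]
[  49.8   46.9  -34.   106.2   49.9   14.2 -111.5]
[[ 0.564 -0.081  0.822]
 [-0.068 -0.996 -0.051]
 [ 0.431  0.017 -0.902]]
[223 103]
```

View pics/s2c.png

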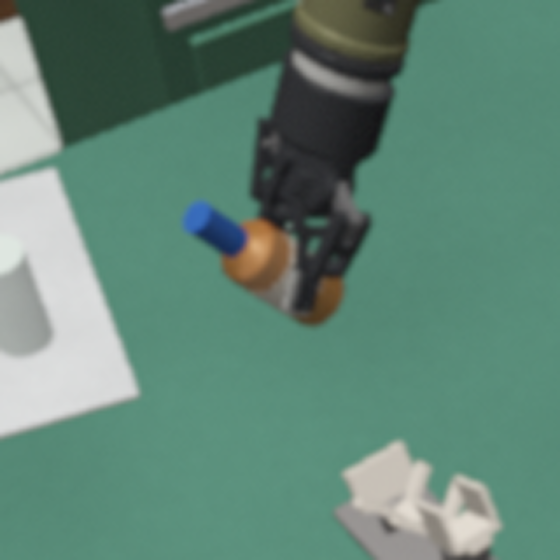

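Tilting outward hits the lower limit of joint 6, and the picture shows the bottle still held and only partly tilted. I'll undo that, turn the hand so the tilt points back toward the base, and try again.

Emit:
apply_moves(moves=[[-1,0,0,-15,0,-0.1,0],[-1,0,0,-15,0,-0.12,0],[-1,0,0,-15,0,-0.12,0],[-1,0,0,0,0,-0.107,0],[-1,0,0,0,0,0,0],[-1,0,0,0,0,0,-0.1],[-1,0,0,0,0,0,-0.14],[-1,0,0,0,0,0,-0.14],[-1,0,0,0,0,0,-0.14],[-1,0,0,0,0,0,-0.14],[-1,0,0,0,0,0,-0.14],[-1,0,0,0,0,0,-0.14]])

```text
time: 19.4
tool_pos: [582.5, -313.9, 202.4]
tool_rot: [-178.9, -2.7, 50.3]
wrist_force: [0.0, -0.0, -2.0]
gripper_width: 46.7
gripper_force: 62.2
```

Emit:
apply_moves(moves=[[-1,0,0,0,0,0,-0.14],[-1,0,0,0,0,0,-0.14],[-1,0,0,0,0,0,-0.14],[-1,0,0,0,0,0,-0.14],[-1,0,0,0,0,0,-0.14],[-1,0,0,0,0,0,-0.14],[-1,0,0,0,0,0,-0.14],[-1,0,0,0,0,0,-0.14],[-1,0,0,0,0,0,-0.14],[-1,0,0,0,0,0,-0.14],[-1,0,0,0,0,0,-0.14],[-1,0,0,0,0,0,0]])

```text
time: 20.6
tool_pos: [582.4, -313.8, 202.0]
tool_rot: [177.4, -1.3, 138.3]
wrist_force: [1.0, -0.0, -1.8]
gripper_width: 46.2
gripper_force: 62.2
```

```bash
python3 - <<'E'
from h import *
to((480,-300,180)); print(monitor.observe()["joint_pos"].round(1))
E
```

```text
pose [ 582.4 -313.8  202. ] [177.38  -1.3  138.27] w 46.2 t 20.6
toolshift [ 85.11 -58.92  21.23]
[ 56.9  62.5 -74.7  82.8  57.8  78.3  29.2]
```

```bash
cat >> h.py <<'E'
def up(psi,tilt=60,pos=None):
    s=monitor.observe(); R=Ro.from_euler('xyz',s["tool_rot"],degrees=True)
    D=Ro.from_euler('xyz',[180,0,psi],degrees=True)*Ro.from_rotvec([0,np.radians(tilt),0])
    print("rotvec",(R.inv()*D).as_rotvec().round(3),"J",s["joint_pos"].round(1),"bottle axis",R.apply([.866,0,-.5]).round(3))
    if pos is not None: to(pos)
E
python3 -c "
from h import *
up(138,0);up(138,60,(500,-300,190));up(147,60)"
```

```text
rotvec [ 0.046 -0.023  0.004] J [ 56.9  62.5 -74.7  82.8  57.8  78.3  29.2] bottle axis [-0.653  0.552  0.519]
rotvec [0.039 1.024 0.028] J [ 56.9  62.5 -74.7  82.8  57.8  78.3  29.2] bottle axis [-0.653  0.552  0.519]
pose [ 582.4 -313.8  202. ] [177.38  -1.3  138.27] w 46.2 t 20.6
toolshift [ 70.41 -45.15  11.51]
rotvec [ 0.123  1.026 -0.114] J [ 56.9  62.5 -74.7  82.8  57.8  78.3  29.2] bottle axis [-0.653  0.552  0.519]
```

Emit:
apply_moves(moves=[[-1,0,0,0,0.046,-0.023,0],[-1,17,-11,0,0,0,0],[-1,25,-16,0,0,0,0],[-1,18,-12,0,0,0,0],[-1,10,-6,0,0,0,0],[-1,0,0,0,0,0.131,0],[-1,0,0,0,0,0.131,0],[-1,0,0,0,0,0.131,0],[-1,0,0,0,0,0.131,0],[-1,0,0,0,0,0,0]])

```text
time: 21.6
tool_pos: [501.8, -302.0, 199.5]
tool_rot: [-179.8, -30.1, 137.6]
wrist_force: [0.3, 0.3, -2.2]
gripper_width: 46.4
gripper_force: 62.3
```

```bash
python3 -c "
from h import *
up(138,60,(500,-300,190))"
```

```text
rotvec [ 0.002  0.522 -0.006] J [ 55.1  68.9 -71.7  67.9  40.5 101.8  39.3] bottle axis [-0.367  0.337  0.867]
pose [ 501.8 -302.   199.5] [-179.8   -30.1   137.59] w 46.4 t 21.6
toolshift [-2.44  0.26  9.53]
```

Working well; I'll finish the tilt.

Emit:
apply_moves(moves=[[-1,0,0,0,0,0.131,0],[-1,0,0,0,0,0.131,0],[-1,0,0,0,0,0.131,0],[-1,0,0,0,0,0.129,0],[-1,0,0,0,0,0,0],[-1,0,0,0,0,0,0]])

```text
time: 22.2
tool_pos: [490.1, -294.1, 192.7]
tool_rot: [-178.3, -53.8, 138.2]
wrist_force: [0.7, -0.1, -0.4]
gripper_width: 46.4
gripper_force: 62.4
```

```bash
python3 - <<'E'
from h import *
up(138,60)
s=monitor.observe();R=Ro.from_euler('xyz',s["tool_rot"],degrees=True).as_matrix()
g=s["tool_pos"]-8*R[:,2]; print("grasp pt",g.round(1),"tool z",R[:,2].round(3))
to(s["tool_pos"]+[0,0,-(g[2]-42)+10])
im,K,E=grab("scene","s3.png");u=proj(g,K,E).astype(int);print(u)
a=im[max(0,u[1]-55):u[1]+55,u[0]-60:u[0]+60]; cv2.imwrite("pics/s3c.png",cv2.resize(a,None,fx=5,fy=5,interpolation=cv2.INTER_CUBIC)[:,:,::-1])
for z in(-42,48,88): print(proj(g+[0,0,z],K,E).round(1))
E
```

```text
rotvec [-0.034  0.108  0.   ] J [ 43.5  73.1 -44.4  48.2  18.  118.7  56.5] bottle axis [-0.07   0.083  0.994]
grasp pt [ 495.1 -298.2  197.4] tool z [-0.622  0.515 -0.59 ]
pose [ 490.1 -294.1  192.7] [-178.25  -53.84  138.22] w 46.4 t 22.2
toolshift [-117.37    2.62   85.73]
[260  80]
[261.6  93.6]
[258.4  65.4]
[256.8  51.8]
```

View pics/s3c.png

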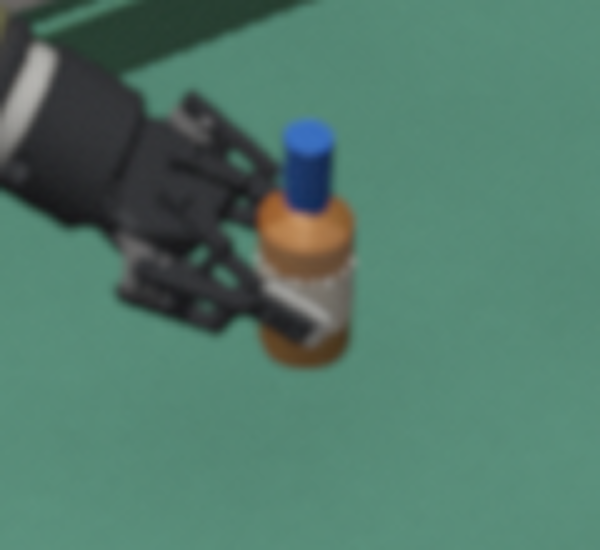

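The bottle is held nearly upright. I won't view any more pictures, since the limit is used up (11 with the crops, one too many). From here I'll work from numbers. I'll lower partway and finish the tilt.

Emit:
apply_moves(moves=[[-1,-16,0.4,12,0,0,0],[-1,-20,0.5,15,0,0,0],[-1,-20,0.5,15,0,0,0],[-1,-20,0.5,15,0,0,0],[-1,-10,0,7,0,0,0],[-1,0,0,0,-0.034,0.1,0],[-1,0,0,0,0,0,0],[-1,0,0,0,0,0,0]])

```text
time: 23.05
tool_pos: [488.9, -293.5, 83.5]
tool_rot: [179.8, -59.7, 138.1]
wrist_force: [-0.1, -0.4, -2.5]
gripper_width: 46.4
gripper_force: 62.4
```

```bash
cat > l.py <<'E'
from h import *
up(138,60)
s=monitor.observe();R=Ro.from_euler('xyz',s["tool_rot"],degrees=True).as_matrix()
g=s["tool_pos"]-8*R[:,2]; print("grasp pt",g.round(1),"tool z",R[:,2].round(3),"down",R.T@[0,0,-1.])
to(s["tool_pos"]+[0,0,-(g[2]-42)])
E
python3 l.py
```

```text
rotvec [0.002 0.004 0.001] J [ 42.3  84.1 -42.   41.2  18.5 119.   60.1] bottle axis [-0.004  0.002  1.   ]
grasp pt [ 494.  -298.2   87.5] tool z [-0.641  0.579 -0.504] down [-0.86379029 -0.00177257  0.50384839]
pose [ 488.9 -293.5   83.5] [179.8  -59.74 138.13] w 46.4 t 23.05
toolshift [-39.33  -0.08  22.94]
```

Emit:
apply_moves(moves=[[-1,-13,0,7.5,0,0,0],[-1,-13,0,7.5,0,0,0],[-1,-7,0,4,0,0,0],[-1,0,0,0,0,0,0],[-1,0,0,0,0,0,0]])

```text
time: 23.55
tool_pos: [489.1, -293.8, 46.7]
tool_rot: [179.8, -59.8, 138.2]
wrist_force: [1.3, 0.2, -2.4]
gripper_width: 46.6
gripper_force: 62.3
```

```bash
python3 l.py
```

```text
rotvec [0.001 0.004 0.001] J [ 41.7  87.  -41.2  39.1  19.7 118.   61.6] bottle axis [-0.004  0.001  1.   ]
grasp pt [ 494.2 -298.4   50.7] tool z [-0.642  0.579 -0.503] down [-0.86413731 -0.00170692  0.50325321]
pose [ 489.1 -293.8   46.7] [179.81 -59.78 138.16] w 46.6 t 23.55
toolshift [-7.52 -0.01  4.38]
```

Next I'll lower the last few millimetres, watching the force.

Emit:
apply_moves(moves=[[-1,-2.6,0,1.5,0,0,0],[-1,-2.6,0,1.5,0,0,0],[-1,0,0,0,0,0,0],[-1,0,0,0,0,0,0]])

```text
time: 23.95
tool_pos: [489.1, -293.9, 40.8]
tool_rot: [179.8, -59.8, 138.1]
wrist_force: [-0.6, -0.8, -1.1]
gripper_width: 46.3
gripper_force: 62.4
```

Emit:
apply_moves(moves=[[-1,-0.9,0,0.5,0,0,0],[-1,0,0,0,0,0,0]])

```text
time: 24.15
tool_pos: [489.1, -294.0, 39.7]
tool_rot: [179.8, -59.8, 138.1]
wrist_force: [0.2, 1.4, -1.9]
gripper_width: 46.3
gripper_force: 62.4
```

Emit:
apply_moves(moves=[[-1,-0.9,0,0.5,0,0,0],[-1,0,0,0,0,0,0]])

```text
time: 24.35
tool_pos: [489.1, -294.0, 38.6]
tool_rot: [179.8, -59.8, 138.1]
wrist_force: [-0.1, 0.0, -1.8]
gripper_width: 46.6
gripper_force: 62.4
```

Emit:
apply_moves(moves=[[-1,-0.9,0,0.5,0,0,0],[-1,0,0,0,0,0,0]])

```text
time: 24.55
tool_pos: [489.1, -294.0, 37.5]
tool_rot: [179.8, -59.8, 138.1]
wrist_force: [-0.4, 0.4, -1.5]
gripper_width: 46.6
gripper_force: 62.4
```

Emit:
apply_moves(moves=[[-1,-0.9,0,0.5,0,0,0],[-1,0,0,0,0,0,0]])

```text
time: 24.75
tool_pos: [489.2, -294.0, 36.6]
tool_rot: [179.8, -59.8, 138.1]
wrist_force: [-0.3, 0.2, -0.9]
gripper_width: 46.5
gripper_force: 62.4
```

Emit:
apply_moves(moves=[[-1,-0.9,0,0.5,0,0,0],[-1,0,0,0,0,0,0]])

```text
time: 24.95
tool_pos: [489.3, -294.0, 36.6]
tool_rot: [179.8, -59.8, 138.2]
wrist_force: [0.7, -0.0, 3.8]
gripper_width: 46.1
gripper_force: 62.6
```

```bash
python3 l.py
```

```text
rotvec [0.001 0.003 0.002] J [ 41.5  87.9 -41.1  38.3  20.  117.9  62.1] bottle axis [-0.004  0.001  1.   ]
grasp pt [ 494.4 -298.6   40.6] tool z [-0.642  0.579 -0.503] down [-0.8643627  -0.00205976  0.50286468]
pose [ 489.3 -294.    36.6] [179.77 -59.81 138.2 ] w 46.1 t 24.95
toolshift [ 1.21  0.   -0.71]
```

Emit:
apply_moves(moves=[[0.3,0,0,0,0,0,0],[0.6,0,0,0,0,0,0],[0.8,0,0,0,0,0,0],[0.8,0,0,0,0,0,0],[0.8,0,0,0,0,0,0],[0.8,0,0,0,0,0,0],[0.8,0,0,-8,0,0,0],[0.8,0,0,-15,0,0,0],[0.8,0,0,-30,0,0,0],[0.8,0,0,-30,0,0,0],[0.8,0,0,0,0,0,0]])

```text
time: 26.05
tool_pos: [500.9, -312.2, 62.0]
tool_rot: [-179.1, -59.3, 137.0]
wrist_force: [0.3, 0.8, -0.7]
gripper_width: 76.7
gripper_force: 0.0
```

```bash
python3 - <<'E'
from h import *
up(138,0)
im,K,E=grab("scene","s4.png")
hsv=cv2.cvtColor(cv2.cvtColor(im,cv2.COLOR_RGB2BGR),cv2.COLOR_BGR2HSV)
for z in(0,45,85,90,130): print(z,proj((494.4,-298.6,z),K,E).round(1))
for nm,lo,hi in(("blue top",(100,150,150),(125,255,255)),("blue",(100,120,60),(130,255,255)),("amber",(5,120,80),(20,255,255))):
    m=cv2.inRange(hsv,lo,hi); m[:40]=0; m[160:]=0; m[:,:200]=0; m[:,330:]=0
    k,l,st,c=cv2.connectedComponentsWithStats(m)
    for i in range(1,k):
        if st[i,4]>8: print(nm,c[i].round(1),st[i,:5],at_z(c[i],130,K,E).round(1))
to((494,-298,200))
E
```

```text
rotvec [-0.006 -1.035 -0.007] J [ 32.5  85.3  -1.9  33.5  -8.4 119.7  78.7] bottle axis [-0.003  0.014  1.   ]
0 [266.4 134.8]
45 [265.1 123.6]
85 [264.  113.1]
90 [263.8 111.8]
130 [262.6 100.7]
blue top [263.  100.7] [260  98   8   6  38] [ 493.4 -297.9  130. ]
blue [263.3 104.7] [258  98  10  15 120] [ 500.7 -284.5  130. ]
amber [264.8 117.7] [257 111  16  14 145] [ 522.3 -242.   130. ]
amber [266.1 136.8] [260 135  12   5  33] [ 554.3 -183.9  130. ]
pose [ 500.6 -311.    61.1] [-179.42  -59.49  137.3 ] w 76.9 t 26.1
toolshift [126.65   4.42 -58.81]
```

The bottle stands at about (493.5,-298) with its cap top where expected. I'll rise and untilt together, with the fingers straddling the bottle.

Emit:
apply_moves(moves=[[0.8,17,0,-10,0,0,0],[0.8,21,0,-13,0,-0.12,0],[0.8,20,0,-15,0,-0.12,0],[0.8,18,0,-17,0,-0.12,0],[0.8,16,0,-19,0,-0.12,0],[0.8,13,0,-21,0,-0.12,0],[0.8,0,0,0,0,-0.12,0],[0.8,0,0,0,0,-0.12,0],[0.8,0,0,0,0,-0.12,0],[0.8,0,0,0,0,-0.075,0.1],[0,0,0,0,0,0,0.04],[0,0,0,0,0,0,0]])

```text
time: 27.3
tool_pos: [499.8, -307.3, 203.3]
tool_rot: [-179.7, -0.4, 129.9]
wrist_force: [-0.3, -1.0, 0.6]
gripper_width: 49.4
gripper_force: 0.0
```

```bash
python3 - <<'E'
from h import *
up(129,0,(493.6,-298,108))
im,K,E=grab("wrist","w5.png")
hsv=cv2.cvtColor(cv2.cvtColor(im,cv2.COLOR_RGB2BGR),cv2.COLOR_BGR2HSV)
m=cv2.inRange(hsv,(100,150,150),(125,255,255));k,l,st,c=cv2.connectedComponentsWithStats(m)
for i in range(1,k):
    if st[i,4]>150: print(c[i].round(1),st[i,:5],at_z(c[i],130,K,E)[:2].round(1))
E
```

```text
rotvec [-0.004 -0.007  0.017] J [25.7 39.4  2.4 98.8 -2.1 42.3 69. ] bottle axis [-0.552  0.662  0.506]
pose [ 499.8 -307.3  203.3] [-179.75   -0.42  129.95] w 49.4 t 27.3
toolshift [10.39  1.58 95.4 ]
[323.4 200.9] [306 184  36  35 969] [ 494.8 -297.4]
```

Emit:
apply_moves(moves=[[-0.05,11,2,0,-0.004,-0.007,0.017],[-0.05,0,0,30,0,0,0],[-0.05,0,0,30,0,0,0],[-0.05,0,0,24,0,0,0],[-0.05,0,0,10,0,0,0],[-1,0,0,0,0,0,0],[-1,0,0,0,0,0,0],[-1,0,0,0,0,0,0],[-1,0,0,0,0,0,0],[-1,0,0,0,0,0,0]], squeeze=40)

```text
time: 28.35
tool_pos: [494.0, -299.7, 110.5]
tool_rot: [-179.9, 0.2, 128.8]
wrist_force: [0.2, -0.1, -1.4]
gripper_width: 23.1
gripper_force: 39.2
```

```bash
python3 - <<'E'
from h import *
up(129,0,(542,115,275))
E
```

```text
rotvec [-0.001  0.004 -0.004] J [ 25.4  46.5   2.  104.7  -2.8  28.6  68. ] bottle axis [-0.543  0.677  0.497]
pose [ 494.  -299.7  110.5] [-179.94    0.21  128.75] w 23.1 t 28.35
toolshift [ 292.73  296.83 -165.83]
```

Emit:
apply_moves(moves=[[-1,0,0,-20,0,0,0],[-1,0,0,-50,0,0,0],[-1,0,0,-50,0,0,0],[-1,0,0,-46,0,0,0],[-1,15,15,0,0,0,0],[-1,25,25,0,0,0,0],[-1,33,33,0,0,0,0],[-1,33,33,0,0,0,0],[-1,33,33,0,0,0,0],[-1,33,33,0,0,0,0],[-1,33,33,0,0,0,0],[-1,33,33,0,0,0,0]])

```text
time: 29.55
tool_pos: [530.0, 37.4, 275.3]
tool_rot: [-179.9, 0.2, 128.8]
wrist_force: [1.1, 0.2, -2.2]
gripper_width: 22.7
gripper_force: 39.6
```

Emit:
apply_moves(moves=[[-1,25,26,0,0,0,0],[-1,18,20,0,0,0,0],[-1,10,11,0,0,0,0],[-1,0,0,0,0,0,0],[-1,0,0,0,0,0,0]])

```text
time: 30.05
tool_pos: [541.3, 110.6, 274.6]
tool_rot: [-179.8, 0.2, 128.7]
wrist_force: [0.0, -1.0, -1.6]
gripper_width: 22.8
gripper_force: 39.6
```

```bash
cat > fit.py <<'E'
from h import *
from scipy.optimize import least_squares
import sys
up(129,0); s=monitor.observe(); zc=s["tool_pos"][2]+19.5
im,K,E=grab("wrist",sys.argv[1])
hsv=cv2.cvtColor(cv2.cvtColor(im,cv2.COLOR_RGB2BGR),cv2.COLOR_BGR2HSV)
m=cv2.inRange(hsv,(100,150,150),(125,255,255));k,l,st,c=cv2.connectedComponentsWithStats(m)
P=[]
for i in range(1,k):
    if st[i,4]>150:
        p=at_z(c[i],134,K,E)[:2]; held=st[i,4]==st[1:,4].max()
        if held: h=at_z(c[i],zc,K,E)[:2]; print("held",c[i].round(1),st[i,4],h.round(1))
        else: P.append(p); print(c[i].round(1),st[i,4],p.round(1))
P=np.array(P);C0=np.array([560.3,162.6]);P=P[np.linalg.norm(P-C0,axis=1)<70]
def f(q):
    a=q[2]+np.radians(60)*np.arange(6); S=np.vstack([q[:2],np.c_[q[0]+51*np.cos(a),q[1]+51*np.sin(a)]])
    return np.array([np.linalg.norm(S-p,axis=1).min() for p in P])
q=least_squares(f,[*C0,np.radians(9)],loss='soft_l1').x;a=q[2]+np.radians(240)
t=q[:2]+51*np.array([np.cos(a),np.sin(a)]);print("centre",q[:2].round(1),np.degrees(q[2]).round(1),"res",f(q).round(1),"place",t.round(1))
n=[p for p in P if 1<np.linalg.norm(p-t)<70]; print("dist to nbrs",[np.linalg.norm(p-t).round(1) for p in n])
to(s["tool_pos"]+[*(t-h),0])
E
python3 fit.py w6.png
```

```text
rotvec [-0.003  0.004 -0.006] J [-19.7  31.6   5.3 100.6  -3.4  48.   25.7] bottle axis [-0.541  0.679  0.497]
[384.1  81.3] 627 [527.7 205.1]
[321.9 117.3] 394 [507.8 155.2]
[439.8 117.9] 686 [579.4 212. ]
[381.7 152.2] 469 [562.2 163.8]
[433.  180.8] 585 [610.9 172.6]
[374.3 211.3] 530 [591.1 122.4]
held [320.3 304.3] 2450 [542.4 110.8]
centre [560.1 163.2] 8.4 res [2.  2.  1.5 2.2 1.9 1.1] place [541.4 115.8]
dist to nbrs [np.float64(51.8), np.float64(52.4), np.float64(50.2)]
pose [541.4 109.9 274.7] [-179.83    0.22  128.58] w 23.0 t 30.1
toolshift [5.2  2.71 0.04]
```

Emit:
apply_moves(moves=[[-1,5,2.2,0,-0.003,0.004,0],[-1,0,0,0,0,0,0],[-1,0,0,25,0,0,0],[-1,0,0,25,0,0,0],[-1,0,0,16,0,0,0],[-1,0,0,0,0,0,0],[-1,0,0,0,0,0,0]])

```text
time: 30.8
tool_pos: [540.4, 117.6, 208.9]
tool_rot: [179.9, -0.1, 128.7]
wrist_force: [0.2, -0.7, -1.8]
gripper_width: 23.3
gripper_force: 39.5
```

```bash
python3 fit.py w7.png
```

```text
rotvec [ 0.002 -0.001 -0.005] J [-19.5  36.6   4.2 104.9  -4.2  38.6  25.8] bottle axis [-0.542  0.675  0.501]
[396.4  92.9] 1167 [528.2 204.7]
[318.4 139. ] 922 [509.6 155.7]
[467.5 138.8] 1123 [579.5 212. ]
[390.4 180.8] 972 [560.9 163.6]
[457.  217.2] 909 [611.  172.5]
[383.5 253.4] 719 [591.2 123.4]
held [320.2 304.4] 2446 [541.5 117.6]
centre [560.3 164.1] 8.6 res [0.8 0.8 0.7 0.8 0.9 1.2] place [541.7 116.6]
dist to nbrs [np.float64(50.6), np.float64(50.8), np.float64(50.0)]
pose [540.8 117.8 209.5] [ 1.7984e+02 -4.0000e-02  1.2871e+02] w 22.9 t 30.85
toolshift [-0.74 -0.9   0.53]
```

Emit:
apply_moves(moves=[[-1,-1.2,-1.4,0,0,0,0],[-1,0,0,8,0,0,0],[-1,0,0,8,0,0,0],[-1,0,0,8,0,0,0],[-1,0,0,6,0,0,0],[-1,0,0,6,0,0,0],[-1,0,0,0,0,0,0],[-1,0,0,0,0,0,0]])

```text
time: 31.65
tool_pos: [539.8, 116.2, 172.5]
tool_rot: [179.9, -0.1, 128.7]
wrist_force: [-0.9, 0.9, -0.4]
gripper_width: 22.9
gripper_force: 39.6
```

```bash
python3 fit.py w8.png
```

```text
rotvec [ 0.001 -0.001 -0.004] J [-19.1  39.6   3.7 106.8  -4.4  33.6  26.2] bottle axis [-0.542  0.674  0.501]
[415.7  93. ] 1759 [528.3 204.6]
[320.1 150. ] 1242 [509.9 154.9]
[500.2 148.1] 1630 [579.5 212. ]
[406.4 197.5] 1385 [560.7 163.6]
[485.  240.4] 1255 [611.  172.5]
[399.4 281.7] 844 [592.1 124.4]
held [320.3 304.4] 2450 [540.9 116.3]
centre [560.6 164.1] 9.0 res [0.9 1.3 0.7 0.5 0.5 0.5] place [542.3 116.5]
dist to nbrs [np.float64(50.2), np.float64(50.6), np.float64(50.5)]
pose [540.  116.3 172.7] [ 1.7990e+02 -7.0000e-02  1.2874e+02] w 23.1 t 31.7
toolshift [-0.59  1.05  0.25]
```

Emit:
apply_moves(moves=[[-1,-0.7,0.4,4,0,0,0],[-1,0,0,8,0,0,0],[-1,0,0,8,0,0,0],[-1,0,0,8,0,0,0],[-1,0,0,8,0,0,0],[-1,0,0,0,0,0,0]])

```text
time: 32.3
tool_pos: [539.6, 115.8, 135.1]
tool_rot: [-179.9, -0.1, 128.8]
wrist_force: [-0.2, -0.6, -2.3]
gripper_width: 23.1
gripper_force: 39.6
```

Emit:
apply_moves(moves=[[-1,0,0,8,0,0,0],[-1,0,0,6,0,0,0],[-1,0,0,3,0,0,0],[-1,0,0,1.5,0,0,0],[-1,0,0,0,0,0,0],[-1,0,0,0,0,0,0]])

```text
time: 32.9
tool_pos: [540.7, 116.1, 118.3]
tool_rot: [179.9, -0.1, 128.7]
wrist_force: [0.6, 0.2, -0.4]
gripper_width: 23.3
gripper_force: 39.6
```

Emit:
apply_moves(moves=[[-1,0,0,2,0,0,0],[-1,0,0,1,0,0,0],[-1,0,0,0,0,0,0],[-1,0,0,0,0,0,0]])

```text
time: 33.3
tool_pos: [540.5, 116.1, 115.1]
tool_rot: [179.9, -0.1, 128.7]
wrist_force: [-0.2, -1.4, -2.3]
gripper_width: 23.1
gripper_force: 39.6
```

Emit:
apply_moves(moves=[[-1,0,0,1,0,0,0],[-1,0,0,0,0,0,0],[-1,0,0,0,0,0,0]])

```text
time: 33.6
tool_pos: [540.6, 116.0, 114.1]
tool_rot: [179.9, -0.1, 128.7]
wrist_force: [0.4, 0.3, -2.8]
gripper_width: 22.9
gripper_force: 39.6
```

Emit:
apply_moves(moves=[[-1,0,0,1,0,0,0],[-1,0,0,0,0,0,0],[-1,0,0,0,0,0,0]])

```text
time: 33.9
tool_pos: [540.5, 116.0, 113.1]
tool_rot: [179.9, -0.1, 128.7]
wrist_force: [-0.1, 0.6, -1.6]
gripper_width: 23.0
gripper_force: 39.6
```

Emit:
apply_moves(moves=[[-1,0,0,0.7,0,0,0],[-1,0,0,0,0,0,0],[-1,0,0,0,0,0,0]])

```text
time: 34.2
tool_pos: [540.7, 116.1, 112.6]
tool_rot: [179.9, -0.1, 128.7]
wrist_force: [-0.5, 1.0, 2.3]
gripper_width: 22.9
gripper_force: 39.8
```

Contact with the floor. I'll release, rise and check.

Emit:
apply_moves(moves=[[-0.5,0,0,0,0,0,0],[-0.2,0,0,0,0,0,0],[-0.15,0,0,0,0,0,0],[-0.15,0,0,-10,0,0,0],[-0.15,0,0,-25,0,0,0],[-0.15,0,0,-40,0,0,0],[-0.15,0,0,-40,0,0,0],[-0.15,0,0,0,0,0,0],[-0.15,0,0,0,0,0,0]])

```text
time: 35.1
tool_pos: [541.1, 115.9, 228.8]
tool_rot: [179.8, -0.0, 128.7]
wrist_force: [0.5, -0.3, -0.6]
gripper_width: 36.5
gripper_force: 0.0
```

```bash
python3 - <<'E'
from h import *
to((540,116,230))
for n in("wrist","top"):
    im,K,E=grab(n,"f_"+n+".png"); b=cv2.resize(im,None,fx=3,fy=3,interpolation=cv2.INTER_CUBIC)
    hsv=cv2.cvtColor(b[:,:,::-1].copy(),cv2.COLOR_BGR2HSV)
    m=cv2.inRange(hsv,(100,150,150),(125,255,255));k,l,st,c=cv2.connectedComponentsWithStats(m)
    for i in range(1,k):
        if st[i,4]>200:
            p=at_z((c[i]-1)/3,134,K,E)[:2]; print(n,st[i,2:5],p.round(1),"r",np.linalg.norm(p-[560.3,163]).round(1))
    # basket rim centre: grey ring, fit at z=45 from the top view
E
```

```text
pose [541.1 115.9 228.8] [ 1.7977e+02 -2.0000e-02  1.2874e+02] w 36.5 t 35.1
toolshift [ 0.71 -0.78 -1.18]
wrist [ 107  111 8848] [527.9 204.5] r 52.7
wrist [ 103  103 7166] [509.4 155.8] r 51.4
wrist [ 106  105 8575] [579.3 211.9] r 52.5
wrist [ 100   97 7315] [560.7 163.6] r 0.7
wrist [  98   92 7052] [541.3 118.3] r 48.6
wrist [  98   92 7050] [610.7 172.5] r 51.3
wrist [  95   86 6020] [590.8 122.8] r 50.4
```

All seven caps are in the ring-of-six pattern, with radii of 49–53 mm and one in the middle. Handing in.

```bash
python3 -c "
from rig import arm
print(arm.job_done())"
```

```text
the job is handed in; nothing more can be done
None
```

I handed the job in at about 35 s with all seven bottles in the basket, six around one; my last camera check put every cap within 53 mm of the basket's axis (limit 57), the job gave no verdict back, and I viewed 11 pictures, one over your limit of 10.

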